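Swing the stock bin into the wire rack

ROBOT

A 6-joint arm with a two-finger parallel gripper is mounted at the origin on the work surface. World frame = base frame: x ahead of the robot, y to its left, z up, the work surface at z = 0. Lengths are in mm, angles in rad, forces in N, time in s.
With the tool pointing down it reaches from about 400 to 925 mm from the base axis. Payload 12.5 kg.
Tool frame: the origin (TCP) lies between the finger pads; the fingertips stand 19 mm ahead of it and the grasp point (between the pads) is the TCP (env.tips_ahead is the distance from the TCP to the fingertips, in mm); z points along the fingers, y is the line along which they close (so a half turn about z gives the same grasp; the last joint's range is limited). The gripper opens to 95 mm and grips with 3 to 60 N. Pads are 20 mm wide; open, the fingers measure 119 mm over their backs; the gripper's body (75 mm by 180 mm) begins 59 mm behind the grasp point.
Start: joints at [1.049, 0.491, 1.559, -0, 1.092, -0.106], TCP at [252.436, 571.77, 233.661] pointing down, gripper open.
Joint ranges: [-3.1, 3.1], [-0.84, 2.19], [0.05, 2.79], [-1.13, 4.28], [0.06, 2.93], [-2.69, 2.69]. Speed limits (rad/s): [2.22, 2.22, 2.79, 3.14, 3.14, 3.14].

INTERFACE

Orientations are given as [roll, pitch, yaw] about the fixed x, y, z axes, in that order (R = Rz(yaw) Ry(pitch) Rx(roll)).
In Python, from cell import env gives the robot as it stands.
- The arm moves only by the shell command python3 -m crank 'ROWS'. ROWS is JSON, a list of rows, each a list of 5 numbers: the shift along the tool's x, y, z in mm, then the turn about the tool's z in degrees, then the finger opening in mm, from 0 to 95.1. In form: [[dx, dy, dz, yaw, grip], ...]. A call has 1 to 10 rows; each row is the pose to reach, as a shift and turn from the pose commanded when the call began, along the tool's axes at that moment; what a row does not reach only later rows make up. A row lasts 1/12 s, in which the tool goes at most 41.7 mm and 7.16 degrees, less where a joint would pass 70% of its speed; a pose out of reach is approached as far as the arm can. A call with a gripper value outside its range is refused whole. The fingers move at their own pace and stop on an object; the grip force is fixed at half the most. Time passes only in rows, so rows that repeat a pose let the fingers close. It gives the time, the measured TCP pose, the force, the opening and the grip force at its end, in the units of the state.
- env.state(): the state, without advancing time (a new reading comes with each control period).
- env.read_camera(name): name is "scene" or "top"; returns a dict with "img" (420x560x3 uint8, blue, green, red), "K" (3x3 intrinsics, pixels), "pose" (4x4, takes a point from camera to world coordinates). Camera axes: x right, y down, z forward; pixel columns grow to the right and rows downward; lengths in mm; the calibration is good to about 2 mm. A picture is of the moment at which its call begins. There is no depth.
- env.job_done(): hands the job in; it is judged then, once.
The state is a dict: "t": time; "joints": joint angles; "qvel": joint speeds; "tau": joint torques, N m; "eef_pos": TCP position; "tcp_rot": TCP orientation; "ft_force": force on the tool from outside, world axes, zero at the start; "moment": the same for the moment, N m; "opening": opening from 0.0 (shut) to 1.0 (fully open); "grip_force": force on a finger pad.
Only numpy, scipy, OpenCV 4.12 (cv2) and the standard library are available. Lean on these libraries where they do the work, as an engineer would, in place of code of your own. Each camera call takes 0.05 s, during which the arm holds its last target. There are 200 camera calls.

TASK

The stock bin of slide boxes stands crosswise in front of the wire rack, one corner beside the rack's right front post. Push its free near corner round so that, sliding on the bench with that held corner staying by the post, it swings a quarter turn into the rack, and leave it standing along the post, square to the rack, its low front facing out and level with the fronts of the posts. Don't lift or tip it, and leave the other bin and the things on the rack and bench where they are.

Things in the scene. Friction and masses are not known exactly. Their poses are not given: they have to be found in the camera images.
- bin: Grey loose plastic bin of white slide boxes, 165 mm long (own x), 105 wide (y), 60 tall, 40 tall over the front 55 mm; walls 4 mm; 0.45-0.85 kg, on corner feet. Origin: centre of its footprint on the bench; x points from its low front to its tall back, y to its left. Starts crosswise, low front to the right, a quarter turn anticlockwise (from above) of its goal, where its x runs along the rack's x.
- bin_front (a point): Middle of the outer face of the bin's low front wall, at bench level: 82.5 mm from the bin's origin along its -x.
- bin_held_corner (a point): The bin's corner that stays by the post: front right, at bench level (bin's own -82.5, -52.5 mm). At the start it is the right-hand corner on the rack side, 28 to 60 mm farther right than the post axis; the bin side facing the rack starts 4 to 17 mm short of the post and moves against it as the bin turns.
- bin_free_corner (a point): The diagonally opposite corner, the one to push: back left of the bin, at bench level (bin's own +82.5, +52.5 mm). At the start it is the left-hand corner on the robot's side.
- rack: Fixed chrome wire rack: four round posts 25 mm thick, 355 tall; wire shelf, underside 300 mm, top 328 mm above the bench. Origin: on the bench midway between the front posts' axes; x points into the rack (away from the robot), y left. Front posts at x 0, y -250 and +250 mm, their fronts at x -12.5; rear posts at x 260. Shelf front rail at x 0, 8 mm thick. Nothing joins the posts at bench level.
- rack_post (a point): Axis of the right front post at bench level (rack x 0, y -250 mm), radius 12.5 mm: the post the bin swings about.
- neighbour_bin: An equal grey bin with brown jars, already in the rack at its left, front outwards. Origin and axes as for the bin. Must stay.
- stain_bottle: Brown bottle, 56 mm across, 120 mm tall, on the wire shelf. Origin: centre of its underside. Must stay.
- slide_box: Closed white slide box with clear lid, 87 x 162 x 44 mm, on the wire shelf. Origin: centre of its underside. Must stay.
- open_slide_box: Open white slide box (58 x 130 x 30 mm) with its lid folded back on its +x side, on the bench at the left. Origin: centre of the box's underside. Must stay.
- beaker: Glass beaker, 72 mm across, 90 mm tall, on the bench at the right. Origin: centre of its underside. Must stay.
- dish_stack: Stack of three clear round dishes, 92 mm across, 42 mm tall, on the bench at the left. Origin: centre of its underside. Must stay.

How it is judged (in metres and radians):
At the end, for the whole second after the job is handed in: The bin stands flat and still on the bench, within 6 degrees of square to the rack, low front outwards and within 12 mm of level with the fronts of the posts, its front right corner at most 20 mm from the near flank of the right front post (angle between the x axis of bin and the x axis of rack, either way round below 0.105 rad and x of bin_front in the frame of rack between -0.0245 and -0.0005 m and y of bin_held_corner in the frame of rack between -0.245 and -0.2175 m and angle between bin's own z axis and vertical below 0.05 rad and height (world z) of bin below 0.006 m and linear speed of bin below 0.01 m/s); the robot touches nothing.
It fails at once if the held corner strayed more than 110 mm from the axis of the right front post (horizontal distance between bin_held_corner and rack_post above 0.11 m).
It fails at once if the bin was lifted off the bench or tipped (height (world z) of bin above 0.015 m or angle between bin's own z axis and vertical above 0.17 rad).
It fails at once if the neighbouring bin was moved (distance of neighbour_bin from where it was at the start of the episode above 0.015 m).
It fails at once if something on the rack's shelf was disturbed (distance of any of stain_bottle, slide_box from where it was at the start of the episode above 0.02 m).
It fails at once if something on the bench was disturbed (distance of any of open_slide_box, beaker, dish_stack from where it was at the start of the episode above 0.02 m).
It also fails if it takes over 53 s, if anything falls off the work surface, if the arm or the gripper's body presses on something with over 40 N, if the wrist force passes 120 N, or if a joint passes its speed limit or range.

## Working session

There is one attempt and no reset: what is moved stays moved. The work goes in short steps, Python scripts to look and compute and a shell command to move; the robot and the scene stay as the last step left them, time stands still between calls to the robot, and variables do not carry over. Pictures are saved under pics/ and viewed, at most 13 in all, crops included, and the job is handed in when it is done.

```bash
mkdir -p pics; ls
python3 - <<'E'
from cell import env
import cv2,numpy as np
s=env.state();print(s['t'],s['eef_pos'],s['tcp_rot'],s['opening'])
for n in('scene','top'):
    c=env.read_camera(n);cv2.imwrite(f'pics/{n}0.png',c['img']);np.savez(f'{n}0.npz',**c)
    print(n,c['K'].round(1).tolist(),c['pose'].round(3).tolist())
E
```

```text
pics
0.0 [252.31472383 571.57440948 233.06025002] [-3.14051612e+00 -1.06425228e-04  2.72579102e+00] 0.9969521513316287
scene [[526.5, 0.0, 284.8], [0.0, 526.5, 213.4], [0.0, 0.0, 1.0]] [[-1.0, 0.013, 0.006, 515.011], [0.01, 0.946, -0.325, 527.841], [-0.01, -0.325, -0.946, 1750.433], [0.0, 0.0, 0.0, 1.0]]
top [[485.6, 0.0, 275.6], [0.0, 485.6, 209.2], [0.0, 0.0, 1.0]] [[0.013, -0.993, 0.115, 380.087], [-1.0, -0.012, 0.006, -0.842], [-0.005, -0.116, -0.993, 1564.274], [0.0, 0.0, 0.0, 1.0]]
```

View pics/scene0.png

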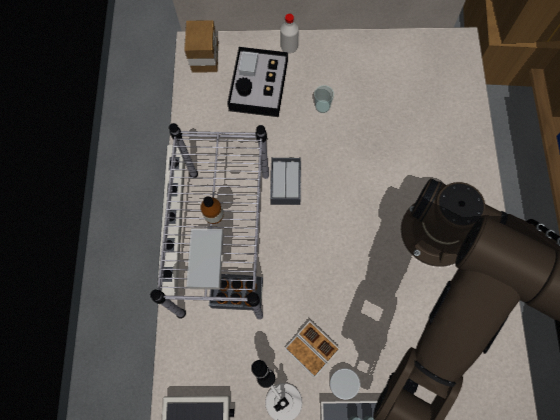

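View pics/top0.png

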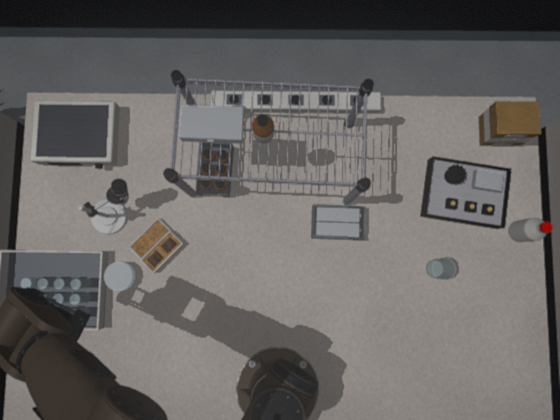

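The bin is at about (338,222) in top, with the right front post's cap at (363,184) and its foot near (348,203). In scene the bin is at about (286,181). I'll zoom in on both for exact corners.

Run:
```python
import cv2,numpy as np
t=cv2.imread('pics/top0.png');s=cv2.imread('pics/scene0.png')
a=cv2.resize(t[165:255,295:395],None,fx=6,fy=6,interpolation=cv2.INTER_CUBIC)
b=cv2.resize(s[120:220,235:315],None,fx=6,fy=6,interpolation=cv2.INTER_CUBIC)
cv2.imwrite('pics/tc.png',cv2.convertScaleAbs(a,alpha=1.6));cv2.imwrite('pics/sc.png',cv2.convertScaleAbs(b,alpha=1.6))
for n,im in(('top',t),('scene',s)):
    m=(im.max(2)<45).astype(np.uint8)
    k,_,st,ce=cv2.connectedComponentsWithStats(m)
    print(n,[(ce[i].round(1).tolist(),st[i,2:].tolist()) for i in range(1,k) if 40<st[i,4]<400])
```

```text
top [([176.9, 74.5], [12, 9, 48]), ([368.0, 84.1], [10, 11, 68]), ([427.3, 183.8], [17, 55, 181]), ([486.9, 198.4], [85, 68, 355]), ([455.0, 174.4], [20, 17, 257]), ([450.4, 203.4], [11, 10, 49]), ([468.7, 207.0], [11, 10, 53]), ([486.8, 209.6], [12, 10, 62]), ([1.7, 390.5], [6, 53, 211]), ([306.2, 386.7], [22, 17, 142]), ([269.7, 386.0], [22, 6, 57]), ([300.4, 394.0], [23, 11, 47]), ([261.4, 404.7], [24, 30, 280]), ([276.6, 416.4], [8, 7, 47])]
scene [([272.6, 64.5], [10, 11, 62]), ([270.5, 76.8], [10, 10, 65]), ([243.5, 86.4], [16, 18, 229]), ([268.2, 90.8], [9, 10, 59]), ([174.7, 130.8], [13, 15, 113]), ([261.0, 132.8], [11, 17, 115]), ([208.0, 201.4], [11, 10, 84]), ([167.0, 273.2], [9, 8, 56]), ([234.8, 276.2], [32, 5, 86]), ([254.5, 294.7], [16, 30, 247]), ([223.3, 283.7], [6, 8, 44]), ([236.1, 284.0], [9, 8, 60]), ([249.0, 284.0], [7, 8, 46]), ([157.4, 296.1], [16, 15, 151]), ([221.6, 293.6], [11, 7, 50]), ([235.5, 294.0], [11, 6, 44]), ([492.9, 337.3], [26, 38, 114]), ([262.7, 373.4], [23, 27, 377]), ([280.9, 404.0], [15, 14, 73]), ([366.6, 409.2], [10, 14, 111]), ([351.8, 409.8], [9, 14, 106])]
```

View pics/tc.png

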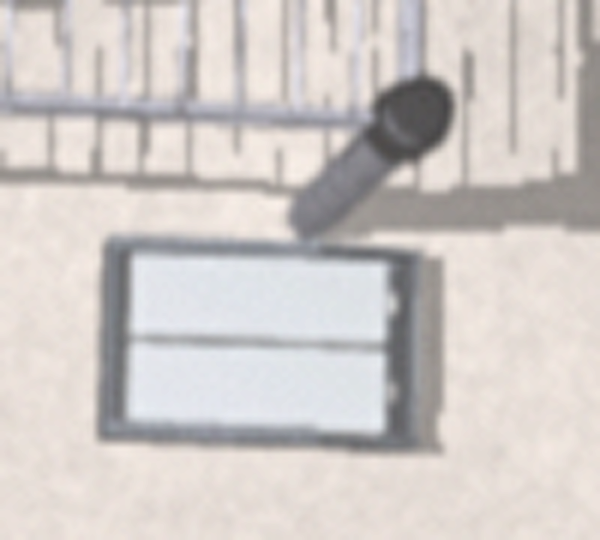

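View pics/sc.png

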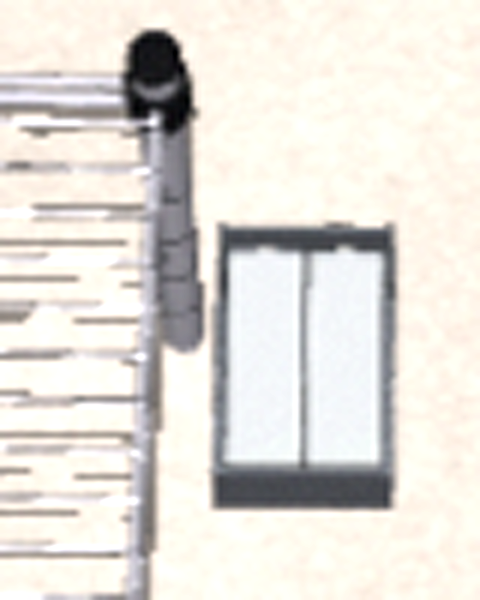

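The top crop shows the cap centre at (418,105), the post foot at about (308,219), the back rim corners at (107,238) and (101,438), and the front rim corners at (418,252) and (412,448). The scene crop shows the cap at (155,57), the foot at (183,331), the bin's base back corners at (213,507) and (392,507), and the front corners at (221,228) and (393,228).

```bash
cat > h.py <<'E'
import numpy as np
def ray(c,uv,z):
    d=c['pose'][:3,:3]@np.linalg.solve(c['K'],[uv[0],uv[1],1]);o=c['pose'][:3,3]
    return (o+d*(z-o[2])/d[2])[:2]
E
python3 - <<'E'
import numpy as np
from h import ray
T=np.load('top0.npz');S=np.load('scene0.npz')
tp=lambda u,v,z:ray(T,(u/6+295-.4,v/6+165-.4),z).round(1)
sp=lambda u,v,z:ray(S,(u/6+235-.4,v/6+120-.4),z).round(1)
print('post T',tp(418,105,355),tp(308,219,0),'S',sp(155,57,355),sp(183,331,0))
print('left post T',ray(T,(171,174),355),'S',ray(S,(252.5,299),355), 'rearR T',ray(T,(367,86),355),'S',ray(S,(174.5,129.5),355))
print('bin T',tp(107,238,60),tp(101,438,60),tp(418,252,40),tp(412,448,40))
print('bin S',sp(217,470,60),sp(393,470,60),sp(213,507,0),sp(392,507,0),sp(221,228,40),sp(393,228,40))
E
```

```text
post T [ 592.3 -215.7] [ 591.4 -218.8] S [ 593.3 -216.7] [ 595.4 -221.5]
left post T [607.24208998 272.81730917] S [611.79230171 287.85954406] rearR T [ 843.77386817 -224.85982896] S [ 848.67938879 -219.24332671]
bin T [ 572. -106.] [ 467.9 -103.3] [ 569.1 -271.1] [ 465.9 -267.1]
bin S [ 573.  -109.4] [ 472.4 -108. ] [ 577.5 -108.7] [ 471.9 -107.3] [ 571.1 -270.5] [ 468.9 -269. ]
```

The post is at about (593,-217), with rack yaw about -1.6°. The held corner is at (571,-271) and the free corner at (469,-106). I'll turn the tool so it closes along world x. The leading finger then reaches 59 mm ahead, and the wrist stays clear of the shelf.

```bash
python3 -m crank '[[-326,-263,0,66,95],[-326,-263,0,66,95],[-326,-263,0,66,95],[-326,-263,0,66,95],[-326,-263,0,66,95],[-326,-263,0,66,95],[-326,-263,0,66,95],[-326,-263,0,66,95],[-326,-263,0,66,95],[-326,-263,0,66,95]]'
```

```text
t: 0.93
eef_pos: [443.8, 199.5, 233.6]
tcp_rot: [-3.142, -0.0, 1.566]
ft_force: [0.6, 0.5, 0.6]
opening: 1.003
grip_force: 0.0
```

```bash
python3 -m crank '[[-322,-46,0,0,95],[-322,-46,0,0,95],[-322,-46,0,0,95],[-322,-46,0,0,95],[-322,-46,0,0,95],[-322,-46,0,0,95],[-322,-46,0,0,95],[-322,-46,0,0,95],[-322,-46,0,0,95]]' && python3 -m crank '[[0,0,202,0,95],[0,0,202,0,95],[0,0,202,0,95],[0,0,202,0,95],[0,0,202,0,95],[0,0,202,0,95]]'
python3 - <<'E'
from cell import env
import cv2,numpy as np
a=env.read_camera('scene')['img'];b=env.read_camera('top')['img']
cv2.imwrite('pics/p1.png',np.hstack([cv2.resize(a[100:280,200:400],None,fx=2,fy=2),cv2.resize(b[130:310,250:450],None,fx=2,fy=2)]))
E
```

```text
t: 1.68
eef_pos: [397.9, -125.2, 233.6]
tcp_rot: [3.141, 0.001, 1.569]
ft_force: [-0.4, 0.8, -0.5]
opening: 0.998
grip_force: 0.0
t: 2.18
eef_pos: [396.1, -119.3, 26.2]
tcp_rot: [-3.132, -0.005, 1.574]
ft_force: [-0.2, 0.1, 0.3]
opening: 1.0
grip_force: 0.0
```

View pics/p1.png

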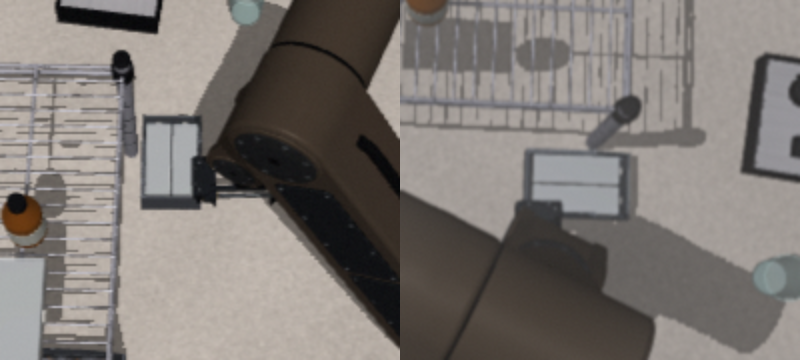

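The leading finger stands just clear of the free corner, and the wrist leads the TCP by about 47 mm. That lets the TCP go to about x=530 before the rail. I'll push.

```bash
python3 -m crank '[[0,8,0,0,95],[0,16,0,0,95],[1,24,0,0,95],[3,32,0,0,95],[5,40,0,0,95],[7,48,0,0,95],[10,56,0,0,95],[13,64,0,0,95],[16,72,0,0,95],[19,80,0,0,95]]'
python3 - <<'E'
from cell import env
import cv2,numpy as np
a=env.read_camera('scene')['img'];b=env.read_camera('top')['img']
cv2.imwrite('pics/p2.png',np.hstack([cv2.resize(a[100:250,200:330],None,fx=3,fy=3),cv2.resize(b[130:280,280:410],None,fx=3,fy=3)]))
E
```

```text
t: 3.12
eef_pos: [468.2, -96.7, 33.7]
tcp_rot: [-3.121, -0.008, 1.575]
ft_force: [-58.9, 22.4, 54.8]
opening: 0.652
grip_force: 34.8
```

View pics/p2.png

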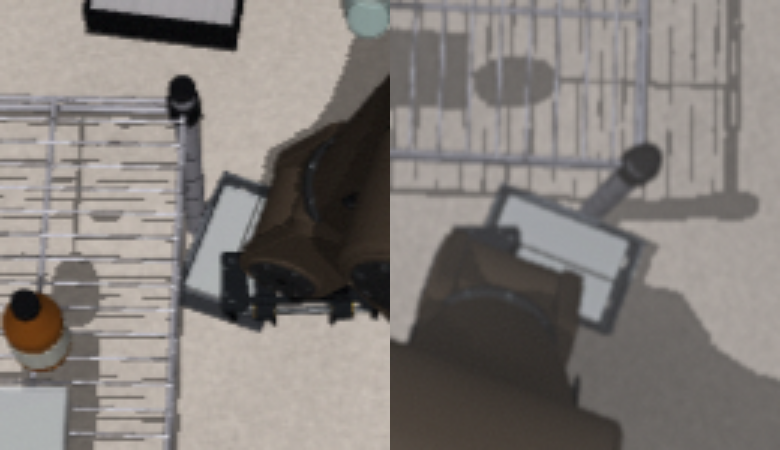

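Run:
```python
import numpy as np
from h import ray
from cell import env
T=np.load('top0.npz');S=np.load('scene0.npz')
print('BR',ray(T,(318.3,192.7),60),ray(S,(261.7,196.7),60))
print('FR',ray(T,(366.7,211),40),'FL',ray(T,(352.7,240.7),40))
print('BL base',ray(S,(286,209.3),0))
s=env.state();print(s['t'],s['eef_pos'],s['ft_force'],s['opening'],s['grip_force'],s['moment'])
```

```text
BR [ 608.73942919 -124.15590032] [ 604.13649345 -114.31732389]
FR [ 555.24656369 -278.62264071] FL [ 461.01977402 -233.96080986]
BL base [521.41704694 -88.46399194]
3.2167 [468.6394387  -96.14200948  33.72886171] [-59.41932914  24.05477501  57.56633738] 0.6623473660290459 35.16938032116741 [3.12617999 6.65740743 0.35596818]
```

The bin has turned about 21°, but there is a 55 N upward force and the finger is being squeezed back. I'll back off and raise to find out why.

```bash
python3 -m crank '[[0,-12,0,0,95],[0,-24,0,0,95],[0,-26,0,0,95],[0,-26,0,0,95]]'; python3 -m crank '[[0,0,-10,0,95],[0,0,-10,0,95]]'
python3 - <<'E'
from cell import env
import cv2,numpy as np
a=env.read_camera('scene')['img'];b=env.read_camera('top')['img']
cv2.imwrite('pics/p3.png',np.hstack([cv2.resize(a[100:250,200:330],None,fx=3,fy=3),cv2.resize(b[130:280,280:410],None,fx=3,fy=3)]))
E
```

```text
t: 3.55
eef_pos: [451.8, -101.0, 32.8]
tcp_rot: [-3.141, -0.0, 1.574]
ft_force: [-18.4, 1.9, 16.9]
opening: 0.969
grip_force: 10.0
t: 3.72
eef_pos: [452.9, -101.3, 42.9]
tcp_rot: [3.141, -0.0, 1.574]
ft_force: [-5.1, 5.3, 1.9]
opening: 0.998
grip_force: 3.7
```

View pics/p3.png

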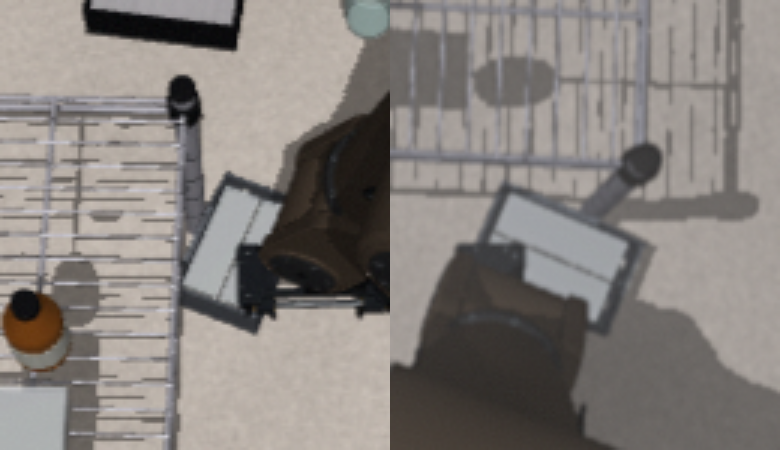

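```bash
python3 -m crank '[[1,5,0,0,95],[2,10,0,0,95],[3,15,0,0,95]]';python3 -m crank '[[1,5,0,0,95],[2,10,0,0,95],[3,15,0,0,95]]'
```

```text
t: 4.07
eef_pos: [461.7, -96.1, 42.6]
tcp_rot: [-3.129, -0.004, 1.574]
ft_force: [-48.3, 12.9, 48.7]
opening: 0.997
grip_force: 26.9
t: 4.32
eef_pos: [473.0, -91.2, 43.0]
tcp_rot: [-3.121, -0.007, 1.576]
ft_force: [-59.7, 23.9, 59.2]
opening: 0.958
grip_force: 34.7
```

The upward force tracks Fx: the arm yields, the finger tips down, and friction wedges it on the bin wall. I'll relieve it with a small upward move.

```bash
python3 -m crank '[[0,0,-3,0,95]]';python3 -m crank '[[1,2,-3,0,95]]';python3 -m crank '[[1,4,-1,0,95]]'
```

```text
t: 4.4
eef_pos: [474.7, -90.4, 44.5]
tcp_rot: [-3.123, -0.007, 1.578]
ft_force: [-21.0, 43.7, 0.3]
opening: 0.984
grip_force: 20.9
t: 4.48
eef_pos: [477.2, -89.2, 46.7]
tcp_rot: [-3.124, -0.007, 1.579]
ft_force: [-18.9, 40.9, -2.4]
opening: 0.99
grip_force: 19.8
t: 4.57
eef_pos: [481.2, -87.6, 47.5]
tcp_rot: [-3.123, -0.008, 1.579]
ft_force: [-20.9, 49.6, -1.1]
opening: 0.998
grip_force: 22.7
```

```bash
python3 -m crank '[[4,0,0,0,95],[10,0,0,0,95]]';python3 -m crank '[[3,4,-1,0,95]]';python3 -m crank '[[4,8,-2,0,95],[6,10,-2,0,95]]'
```

```text
t: 4.73
eef_pos: [488.2, -82.0, 48.6]
tcp_rot: [-3.14, -0.001, 1.575]
ft_force: [-0.4, 0.1, 0.2]
opening: 1.0
grip_force: 0.1
t: 4.82
eef_pos: [492.8, -79.6, 49.9]
tcp_rot: [3.141, -0.0, 1.575]
ft_force: [-1.7, 0.4, -1.2]
opening: 1.0
grip_force: 0.9
t: 4.98
eef_pos: [504.5, -74.4, 52.4]
tcp_rot: [3.139, 0.001, 1.574]
ft_force: [-1.7, 0.7, 1.0]
opening: 0.994
grip_force: 0.5
```

Run:
```python
from cell import env
import cv2,numpy as np
a=env.read_camera('scene')['img'];b=env.read_camera('top')['img']
cv2.imwrite('pics/p4.png',np.hstack([cv2.resize(a[100:250,200:330],None,fx=3,fy=3),cv2.resize(b[130:280,280:410],None,fx=3,fy=3)]))
```

```text
(no output)
```

View pics/p4.png

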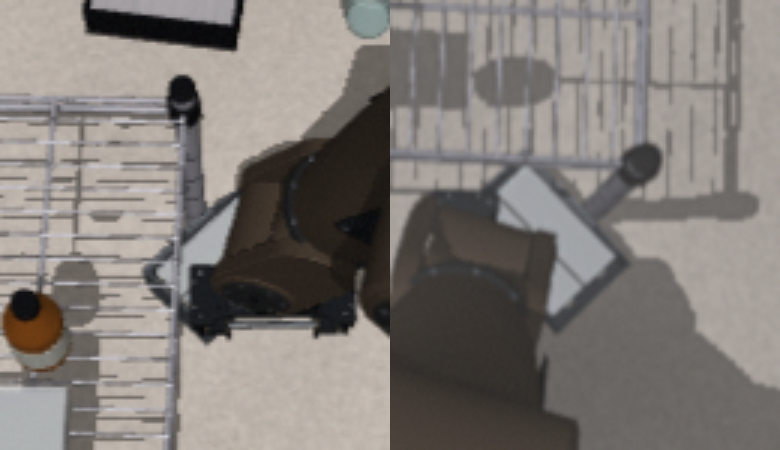

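The bin is now at about 45°, with FL at crop (557,330), FR at (630,262) and the back-left base at (208,342).

Run:
```python
import numpy as np
from h import ray
T=np.load('top0.npz');S=np.load('scene0.npz')
print('FL',ray(T,(335.7,240),40),'FR',ray(T,(360,217.3),40),'BL',ray(S,(269.3,214),0),'BR',ray(S,(250,191.7),60))
```

```text
FL [ 462.54351183 -180.71998334] FR [ 535.00472705 -257.35261801] BL [580.29991681 -71.73762802] BR [ 644.54669529 -133.28666177]
```

FL is at (462,-181), FR at (535,-257), heading about 43°, in contact with the post. Next I'll push the front face near FL, working around the post, with the tool turned 43° to face the wall squarely.

```bash
python3 -m crank '[[0,-30,0,0,95],[0,-60,0,0,95],[0,-70,-35,0,95],[0,-80,-72,0,95],[-40,-90,-75,-7,95],[-80,-90,-75,-14,95],[-120,-90,-75,-21,95],[-160,-90,-75,-28,95],[-179,-90,-75,-35,95],[-179,-90,-75,-43,95]]' && python3 -m crank '[[0,0,0,0,95],[0,0,40,0,95],[0,0,80,0,95],[0,0,92,0,95],[0,0,92,0,95]]'
```

```text
t: 5.92
eef_pos: [413.6, -259.7, 127.1]
tcp_rot: [3.141, 0.005, 2.259]
ft_force: [-0.4, 1.3, 0.2]
opening: 1.001
grip_force: 0.0
t: 6.33
eef_pos: [411.9, -252.3, 32.1]
tcp_rot: [-3.141, -0.005, 2.253]
ft_force: [0.2, 0.2, -0.1]
opening: 1.001
grip_force: 0.0
```

```bash
python3 -m crank '[[0,15,0,0,95],[1,29,0,0,95],[5,35,0,0,95],[9,40,0,0,95]]' && python3 -m crank '[[3,3,0,1,95],[6,7,0,3,95],[9,11,0,5,95],[13,16,0,7,95],[17,22,0,9,95]]'
```

```text
t: 6.67
eef_pos: [438.7, -220.8, 35.6]
tcp_rot: [3.141, 0.002, 2.256]
ft_force: [-1.8, -3.3, 0.9]
opening: 0.999
grip_force: 1.6
t: 7.08
eef_pos: [443.6, -193.9, 35.6]
tcp_rot: [-3.142, 0.0, 2.097]
ft_force: [-5.6, -3.6, 3.7]
opening: 0.997
grip_force: 3.4
```

```bash
cat > m.py <<'E'
from cell import env
import cv2,numpy as np,sys
from h import ray
c=env.read_camera('scene');d=env.read_camera('top')
cv2.imwrite('s.png',c['img']);cv2.imwrite('t.png',d['img'])
for nm,q,roi in(('S',c,(225,330,130,240)),('T',d,(290,380,165,260))):
    h=q['img'].astype(int);x0,x1,y0,y1=roi
    sub=h[y0:y1,x0:x1]
    m=((sub.min(2)>150)&(sub[:,:,0]>=sub[:,:,2]+4)).astype(np.uint8)  # bluish white boxes
    k,l,st,ce=cv2.connectedComponentsWithStats(m)
    for i in range(1,k):
        if st[i,4]>60:
            cs,_=cv2.findContours((l==i).astype(np.uint8),0,1)
            r=cv2.minAreaRect(cs[0]);b=cv2.boxPoints(r)+[x0,y0]
            print(nm,st[i,4],[ray(q,p,45).round(0).tolist() for p in b])
E
python3 m.py
```

```text
S 475 [[647.0, -153.0], [541.0, -217.0], [502.0, -141.0], [607.0, -79.0]]
T 408 [[631.0, -110.0], [654.0, -144.0], [546.0, -212.0], [524.0, -179.0]]
T 404 [[609.0, -71.0], [630.0, -103.0], [538.0, -163.0], [516.0, -131.0]]
```

Heading is about 31° and forces are low, so it's going to plan. I'll continue.

```bash
python3 -m crank '[[5,6,0,3,95],[10,13,0,6,95],[14,20,0,8,95],[18,26,0,10,95],[20,32,0,12,95],[22,38,0,13,95],[24,44,0,15,95]]'; python3 m.py
```

```text
t: 7.77
eef_pos: [469.0, -150.9, 35.3]
tcp_rot: [-3.14, -0.001, 1.838]
ft_force: [-9.1, -2.0, 9.4]
opening: 1.0
grip_force: 5.0
S 115 [[621.0, -172.0], [572.0, -192.0], [558.0, -155.0], [607.0, -135.0]]
S 247 [[690.0, -151.0], [623.0, -162.0], [609.0, -72.0], [674.0, -61.0]]
S 152 [[620.0, -135.0], [548.0, -155.0], [537.0, -111.0], [609.0, -92.0]]
T 92 [[674.0, -106.0], [688.0, -146.0], [659.0, -156.0], [645.0, -116.0]]
T 274 [[635.0, -76.0], [648.0, -112.0], [573.0, -139.0], [559.0, -104.0]]
T 263 [[632.0, -123.0], [648.0, -161.0], [568.0, -192.0], [553.0, -155.0]]
```

Heading is about 21°, but a gap of about 12 mm has opened at the post. I'll shift the finger nearer to FL and push slightly to the right, so the bin seats on the post and keeps turning.

```bash
python3 -m crank '[[0,-10,0,0,95],[17,-10,0,0,95],[17,-3,0,0,95],[17,5,0,0,95]]' && python3 -m crank '[[-2,3,0,1,95],[-5,6,0,2,95],[-8,9,0,3,95]]'; python3 m.py
```

```text
t: 8.2
eef_pos: [469.8, -133.5, 34.8]
tcp_rot: [-3.141, -0.001, 1.839]
ft_force: [-2.7, 0.1, -1.0]
opening: 1.001
grip_force: 1.3
t: 8.45
eef_pos: [480.7, -138.9, 34.4]
tcp_rot: [-3.14, -0.002, 1.785]
ft_force: [-7.0, 1.0, 0.2]
opening: 0.995
grip_force: 2.1
S 177 [[611.0, -194.0], [569.0, -193.0], [569.0, -107.0], [611.0, -108.0]]
S 326 [[709.0, -147.0], [626.0, -180.0], [599.0, -105.0], [681.0, -72.0]]
T 169 [[690.0, -110.0], [707.0, -143.0], [652.0, -171.0], [635.0, -138.0]]
T 86 [[687.0, -89.0], [687.0, -115.0], [652.0, -115.0], [651.0, -89.0]]
T 204 [[635.0, -86.0], [649.0, -123.0], [588.0, -145.0], [575.0, -108.0]]
T 208 [[632.0, -136.0], [648.0, -171.0], [587.0, -197.0], [571.0, -162.0]]
```

```bash
python3 -m crank '[[2,5,0,1,95],[4,11,0,2,95],[6,16,0,3,95],[7,21,0,4,95]]'; python3 m.py; python3 -c "
import cv2,numpy as np
a=cv2.imread('s.png');b=cv2.imread('t.png')
cv2.imwrite('pics/p5.png',np.hstack([cv2.resize(a[120:230,210:310],None,fx=4,fy=4,interpolation=2),cv2.resize(b[140:250,290:390],None,fx=4,fy=4,interpolation=2)]))"
```

```text
t: 8.88
eef_pos: [500.5, -127.7, 34.4]
tcp_rot: [-3.141, -0.0, 1.715]
ft_force: [-3.9, 1.6, -1.5]
opening: 0.999
grip_force: 1.6
S 216 [[729.0, -152.0], [619.0, -190.0], [606.0, -149.0], [715.0, -112.0]]
S 77 [[611.0, -104.0], [611.0, -190.0], [594.0, -190.0], [593.0, -104.0]]
S 185 [[715.0, -112.0], [621.0, -137.0], [611.0, -100.0], [705.0, -75.0]]
T 142 [[700.0, -89.0], [700.0, -124.0], [652.0, -124.0], [651.0, -89.0]]
T 193 [[700.0, -119.0], [712.0, -157.0], [650.0, -175.0], [638.0, -138.0]]
T 107 [[635.0, -96.0], [636.0, -140.0], [607.0, -140.0], [607.0, -96.0]]
T 131 [[632.0, -141.0], [645.0, -178.0], [603.0, -191.0], [590.0, -154.0]]
```

View pics/p5.png

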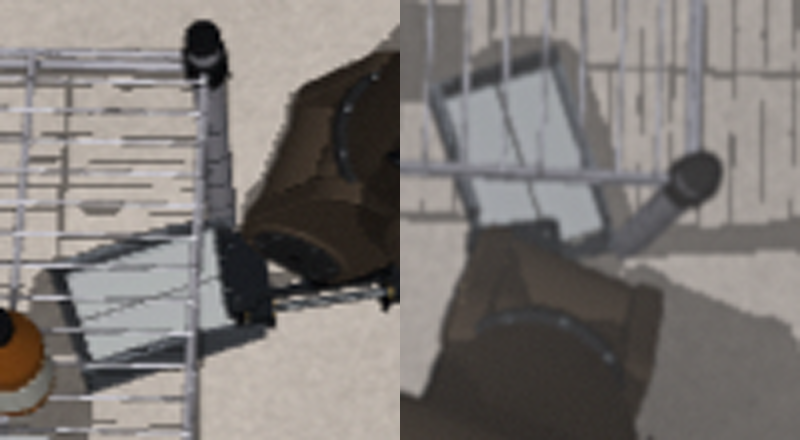

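Run:
```python
import numpy as np
from h import ray
T=np.load('top0.npz');S=np.load('scene0.npz')
t=lambda u,v,z:ray(T,(290+(u-400)/4,140+v/4),z).round(0)
s=lambda u,v,z:ray(S,(210+u/4,120+v/4),z).round(0)
print('boxR',t(553,67,45),t(607,240,45),'backrim',t(432,95,60),t(560,45,60),'S BL',s(93,390,0),'left face base',s(265,343,0),'rimBL',s(85,365,60),'rimBR',s(52,268,60))
```

```text
boxR [ 727. -157.] [ 589. -199.] backrim [700. -60.] [ 742. -161.] S BL [707. -60.] left face base [ 556. -102.] rimBL [708. -63.] rimBR [ 738. -152.]
```

The heading is 17° and the bin touches the post, but pushing the front slides it in faster than it turns. I'll go round to the left wall near FL, press the bin against the post there, and carry that corner round the post so it rolls without sliding in.

```bash
python3 -m crank '[[2,-10,0,0,95],[3,-20,0,0,95],[24,-18,0,-4,95],[45,-14,0,-8,95],[45,-14,0,-9,95],[40,-6,0,-9,95],[33,1,0,-9,95],[33,1,0,-9,95]]'
```

```text
t: 9.65
eef_pos: [498.6, -96.8, 34.9]
tcp_rot: [3.139, 0.002, 1.871]
ft_force: [0.1, 0.6, -0.7]
opening: 1.001
grip_force: 0.0
```

```bash
python3 -m crank '[[-5,0,0,0,95],[-10,0,0,0,95]]'; python3 -m crank '[[-3,0,0,0,95],[-5,0,0,0,95]]'; python3 -m crank '[[-2,0,0,0,95],[-3,0,0,0,95]]'
```

```text
t: 9.82
eef_pos: [499.5, -105.2, 34.5]
tcp_rot: [-3.142, -0.0, 1.872]
ft_force: [0.1, -0.2, -0.7]
opening: 1.0
grip_force: 0.0
t: 9.98
eef_pos: [501.0, -109.9, 34.6]
tcp_rot: [3.142, -0.0, 1.872]
ft_force: [-0.0, 0.3, -0.3]
opening: 0.999
grip_force: 0.0
t: 10.15
eef_pos: [501.1, -111.1, 34.6]
tcp_rot: [-3.14, -0.002, 1.874]
ft_force: [0.1, 16.6, 3.7]
opening: 0.999
grip_force: 8.0
```

Contact came at 17 N, just where I predicted. Now I'll carry it round.

```bash
python3 -m crank '[[0,3,0,2,95],[2,7,0,3,95],[3,10,0,5,95]]'
cat > e.py <<'E'
from cell import env
import cv2,numpy as np
from h import ray
q=env.read_camera('top');im=q['img'].astype(int);cv2.imwrite('t.png',im)
# slide-box whites' pixels -> world, box seam-free heading by minAreaRect over all of them
sub=im[140:225,285:375];m=((sub.min(2)>120)&(sub[:,:,0]>=sub[:,:,2]+4)).astype(np.uint8)
m=cv2.morphologyEx(m,cv2.MORPH_CLOSE,np.ones((7,7)))
k,l,st,ce=cv2.connectedComponentsWithStats(m);i=1+st[1:,4].argmax()
ys,xs=np.where(l==i);P=np.array([ray(q,(x+285,y+140),45) for x,y in zip(xs,ys)],np.float32)
r=cv2.minAreaRect(P);print(st[i,4],np.round(r[0],1),np.round(r[1],1),round(r[2],1),cv2.boxPoints(r).round(0).tolist())
E
python3 e.py
```

```text
t: 10.4
eef_pos: [507.7, -104.2, 34.1]
tcp_rot: [-3.135, -0.004, 1.787]
ft_force: [-12.8, 13.7, 8.7]
opening: 1.0
grip_force: 8.4
1256 [ 653.3 -125.1] [163.  176.6] 36.5 [[535.0, -103.0], [640.0, -245.0], [771.0, -148.0], [666.0, -6.0]][ WARN:0@0.751] global loadsave.cpp:1063 imwrite_ Unsupported depth image for selected encoder is fallbacked to CV_8U.
```

```bash
python3 -m crank '[[1,3,0,2,95],[2,7,0,3,95],[4,10,0,5,95]]'; python3 -m crank '[[1,3,0,2,95],[2,7,0,3,95],[3,10,0,5,95]]'; sed -i 's/(sub.min(2)>120)/(sub.min(2)>120)\&(sub.max(2)<225)/' e.py; python3 m.py
```

```text
t: 10.7
eef_pos: [516.0, -97.7, 34.1]
tcp_rot: [-3.134, -0.004, 1.7]
ft_force: [-10.5, 14.8, 6.9]
opening: 0.998
grip_force: 8.4
t: 10.95
eef_pos: [524.7, -92.2, 34.1]
tcp_rot: [-3.131, -0.005, 1.614]
ft_force: [-18.0, 31.5, 16.0]
opening: 0.993
grip_force: 17.0
S 469 [[737.0, -182.0], [618.0, -190.0], [613.0, -109.0], [730.0, -102.0]]
T 170 [[700.0, -98.0], [705.0, -136.0], [653.0, -142.0], [647.0, -105.0]]
T 130 [[700.0, -150.0], [701.0, -175.0], [649.0, -175.0], [649.0, -150.0]]
T 122 [[633.0, -153.0], [633.0, -194.0], [601.0, -194.0], [601.0, -153.0]]
```

```bash
python3 -m crank '[[2,3,0,2,95],[4,6,0,3,95]]'; python3 -m crank '[[10,0,0,0,95],[25,0,0,0,95],[25,0,0,0,95],[25,-40,0,0,95],[25,-80,0,0,95],[25,-90,0,0,95]]';python3 - <<'E'
from cell import env
import cv2,numpy as np
a=env.read_camera('scene')['img'];b=env.read_camera('top')['img']
cv2.imwrite('pics/p6.png',np.hstack([cv2.resize(a[120:230,210:310],None,fx=4,fy=4,interpolation=2),cv2.resize(b[140:250,290:390],None,fx=4,fy=4,interpolation=2)]))
E
```

```text
t: 11.22
eef_pos: [531.2, -88.4, 34.1]
tcp_rot: [-3.133, -0.004, 1.56]
ft_force: [-5.1, 16.2, 0.6]
opening: 0.997
grip_force: 8.4
t: 11.72
eef_pos: [439.7, -64.8, 34.5]
tcp_rot: [-3.137, -0.001, 1.559]
ft_force: [1.1, 0.0, -0.3]
opening: 0.999
grip_force: 0.0
```

View pics/p6.png

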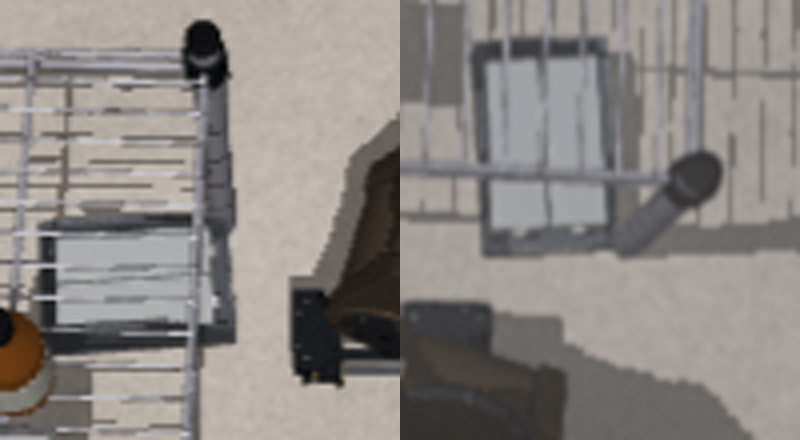

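The bin now stands nearly square along the post, with FL base at top (485,255) and scene (235,342). I'll measure it.

Run:
```python
import numpy as np
from h import ray
T=np.load('top0.npz');S=np.load('scene0.npz')
post=np.array([593,-217]);th=-.028;R=np.array([[np.cos(th),np.sin(th)],[-np.sin(th),np.cos(th)]])
f=lambda p:(R@(p-post)).round(1)
t=lambda u,v,z:f(ray(T,(290+(u-400)/4,140+v/4),z))
s=lambda u,v,z:f(ray(S,(210+u/4,120+v/4),z))
print('rack-aligned, from post')
print('T FL base',t(485,255,0),'FR base',t(616,253,0),'backrim',t(473,41,60),t(606,38,60),'boxR',t(603,55,45),t(607,225,45),'boxL',t(485,58,45),t(492,232,45))
print('S FL base',s(235,342,0),'BL base',s(47,355,0),'BLrim',s(45,338,60),'BRrim',s(40,220,60))
```

```text
rack-aligned, from post
T FL base [-14.8 110.3] FR base [-8.9  4.2] backrim [147.5 129.2] [154.1  24.2] boxR [143.9  24.4] [ 7.1 17.8] boxL [137.7 118.3] [ -2.1 108.3]
S FL base [-13.9 113.1] BL base [151.7 127.7] BLrim [145.7 133.4] BRrim [156.3  24.2]
```

Front is level (about -12 mm) and the right side is against the post, but it's still about 4° short of square. I'll do one more short carry-round at the same wall.

```bash
python3 -m crank '[[0,40,0,0,95],[0,80,0,0,95],[0,87,0,0,95],[-12,87,0,0,95],[-18,87,0,0,95],[-18,87,0,0,95]]'; python3 -m crank '[[-2,0,0,0,95],[-4,0,0,0,95]]'; python3 -m crank '[[-2,0,0,0,95],[-2,0,0,0,95]]'
```

```text
t: 12.32
eef_pos: [531.5, -85.9, 34.4]
tcp_rot: [-3.141, -0.0, 1.558]
ft_force: [0.5, 0.4, 0.1]
opening: 0.999
grip_force: 0.0
t: 12.48
eef_pos: [531.0, -88.4, 34.6]
tcp_rot: [-3.14, -0.001, 1.559]
ft_force: [1.6, 18.3, 3.0]
opening: 0.998
grip_force: 9.7
t: 12.65
eef_pos: [530.9, -88.6, 34.7]
tcp_rot: [-3.14, -0.002, 1.561]
ft_force: [0.7, 19.1, 2.6]
opening: 0.998
grip_force: 9.3
```

Run:
```python
from cell import env
import numpy as np,cv2
from h import ray
q=env.read_camera('scene');im=q['img'].astype(int)
for y in range(165,215,5):
    row=im[y,230:300];brown=np.where((row.max(1)<75)&(row[:,2]>row[:,0]+5))[0]
    dark=np.where(row.max(1)<60)[0]
    if len(brown):print(y,'brown',brown.min()+230,[ray(q,(brown.min()+230,y),z).round(0).tolist() for z in(200,310)],'dark',dark.min()+230)
q=env.read_camera('top');cv2.imwrite('t.png',q['img'])
```

```text
165 brown 270 [[571.0, -170.0], [567.0, -120.0]] dark 271
170 brown 269 [[574.0, -152.0], [570.0, -104.0]] dark 269
175 brown 267 [[580.0, -135.0], [576.0, -88.0]] dark 252
180 brown 266 [[583.0, -118.0], [578.0, -72.0]] dark 264
185 brown 263 [[593.0, -101.0], [587.0, -56.0]] dark 263
190 brown 261 [[599.0, -84.0], [593.0, -40.0]] dark 256
195 brown 264 [[590.0, -67.0], [584.0, -25.0]] dark 260
200 brown 286 [[520.0, -49.0], [520.0, -8.0]] dark 255
205 brown 267 [[580.0, -33.0], [575.0, 7.0]] dark 230
```

The wrist is too close to the rail to go further that way. I'll finish with a short push on the front's left end, biased to the right.

```bash
python3 -m crank '[[14,0,0,0,95],[20,-15,0,0,95],[10,-36,0,0,95],[-23,-36,0,0,95],[-23,-30,0,0,95],[-23,-18,0,0,95],[-23,-14,0,0,95]]'; python3 -m crank '[[0,2,0,0,95],[0,4,0,0,95]]';python3 -m crank '[[-1,2,0,0,95],[-2,3,0,0,95]]'
```

```text
t: 13.33
eef_pos: [518.6, -114.0, 34.9]
tcp_rot: [3.14, 0.0, 1.558]
ft_force: [0.0, 0.7, -0.0]
opening: 0.998
grip_force: 0.0
t: 13.5
eef_pos: [521.3, -113.1, 34.6]
tcp_rot: [-3.141, -0.0, 1.56]
ft_force: [-0.9, 0.2, -0.1]
opening: 0.999
grip_force: 0.0
t: 13.67
eef_pos: [524.5, -115.2, 34.6]
tcp_rot: [-3.141, -0.0, 1.56]
ft_force: [0.1, -0.1, -0.7]
opening: 0.998
grip_force: 0.0
```

```bash
python3 -m crank '[[0,2,0,0,95],[0,2,0,0,95]]';python3 -m crank '[[-1,2,0,0,95],[-1,2,0,0,95]]'
```

```text
t: 13.83
eef_pos: [526.0, -115.2, 34.5]
tcp_rot: [-3.14, -0.001, 1.559]
ft_force: [-3.5, 1.2, 2.1]
opening: 0.997
grip_force: 1.8
t: 14.0
eef_pos: [527.4, -116.0, 34.4]
tcp_rot: [-3.139, -0.001, 1.56]
ft_force: [-5.8, 2.6, 2.5]
opening: 0.997
grip_force: 2.6
```

```bash
python3 -m crank '[[-1,1,0,0,95],[-2,3,0,0,95],[-2,3,0,0,95]]';python3 -m crank '[[0,-30,0,0,95],[0,-70,0,0,95],[0,-100,0,0,95],[0,-100,0,0,95]]'
python3 - <<'E'
from cell import env
import cv2,numpy as np
a=env.read_camera('scene')['img'];b=env.read_camera('top')['img']
cv2.imwrite('pics/p7.png',np.hstack([cv2.resize(a[165:215,215:275],None,fx=6.5,fy=6.5,interpolation=2),cv2.resize(b[145:210,300:360],None,fx=6.5,fy=6.5,interpolation=2)[:325]]) if 0 else cv2.resize(b[143:213,300:370],None,fx=8,fy=8,interpolation=2))
E
```

```text
t: 14.25
eef_pos: [530.8, -118.2, 34.3]
tcp_rot: [-3.14, -0.001, 1.56]
ft_force: [-3.9, 2.0, -1.0]
opening: 0.999
grip_force: 1.6
t: 14.58
eef_pos: [426.5, -116.4, 34.6]
tcp_rot: [-3.137, -0.002, 1.558]
ft_force: [1.0, -0.6, 0.1]
opening: 0.999
grip_force: 0.0
```

View pics/p7.png

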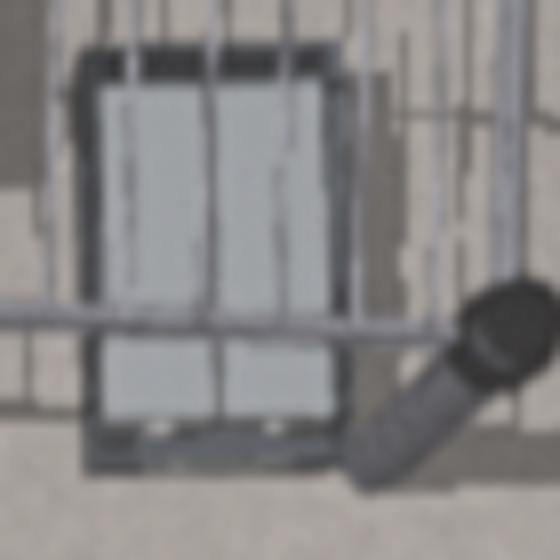

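Final picture: boxes' right edge (325,85)-(333,412), left edge (98,88)-(103,415), front base corners (88,473) and (347,470). The right side lies against the post.

Run:
```python
import numpy as np
from h import ray
T=np.load('top0.npz')
post=np.array([593,-217]);th=-.028;R=np.array([[np.cos(th),np.sin(th)],[-np.sin(th),np.cos(th)]])
f=lambda u,v,z:R@(ray(T,(300+u/8,143+v/8),z)-post)
for n,a,b,z in(('boxR',(333,412),(325,85),45),('boxL',(103,415),(98,88),45),('frontbase',(347,470),(88,473),0),('backrim',(338,45),(78,50),60)):
    p,q=f(*a,z),f(*b,z);d=q-p
    ang=np.degrees(np.arctan2(d[1],d[0]) if 'box' in n else np.arctan2(-d[0],d[1]))
    print(n,p.round(1),q.round(1),round(ang,1))
# rack direction check from rail in first image (z~314)
c=lambda p,z:ray(T,p,z)
d=c((300+0/8,143+305/8),314)-c((300+440/8,143+333/8),314);print('rail yaw',np.degrees(np.arctan2(-d[0],d[1])))
```

```text
boxR [12.7 18.3] [144.2  24.8] 2.8
boxL [  7.8 109. ] [139.4 115.2] 2.7
frontbase [-4.   6.4] [ -9.5 111.3] 3.0
backrim [157.   21.9] [150.9 124.5] 3.4
rail yaw -3.0073656486298437
```

```bash
python3 m.py|grep S
python3 - <<'E'
import numpy as np
from h import ray
T=np.load('top0.npz');S=np.load('scene0.npz')
for n,q,l,r in(('S rear',S,(157.4,296.1),(174.7,130.8)),('S front',S,(252.5,299),(260.9,131)),('T rear',T,(178,78.5),(367,87)),('T front',T,(171,174.5),(364,183))):
    d=ray(q,l,355)-ray(q,r,355);print(n,np.degrees(np.arctan2(-d[0],d[1])).round(2),np.hypot(*d).round(0))
E
```

```text
S 223 [[735.0, -156.0], [734.0, -194.0], [618.0, -187.0], [619.0, -149.0]]
S 200 [[733.0, -150.0], [618.0, -149.0], [618.0, -112.0], [732.0, -113.0]]
S rear -2.05 492.0
S front -2.29 499.0
T rear -2.05 489.0
T front -1.87 488.0
```

All values are within limits: the bin is about 2–3° from square, its front sits at about -7 mm, and it is against the post. Nothing touches the robot, so I'm handing in.

```bash
python3 -c "
from cell import env
print(env.job_done())"
```

```text
the job is handed in; nothing more can be done
None
```

I handed the job in at about 15 s with the bin swung into the rack and standing against the right front post, about 2–3° from square and its front about 7 mm behind the post axis (target 12.5 ± 12 mm); no verdict came back.

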